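File the burr off a card's front panel

ROBOT

A 7-joint arm with a two-finger parallel gripper is mounted at the origin on the work surface. World frame = base frame: x ahead of the robot, y to its left, z up, the work surface at z = 0. Lengths are in m, angles in rad, forces in N, time in s.
With the tool pointing down it reaches from about 0.35 to 0.9 m from the base axis. Payload 8.1 kg.
Tool frame: the origin (TCP) lies midway between the tips of the shut fingers; the grasp point (between the pads) lies 19 mm behind it; z points along the fingers, y is the line along which they close (so a half turn about z gives the same grasp; the last joint's range is limited). The gripper opens to 92 mm and grips with 3 to 60 N. Pads are 19 mm wide; open, the fingers measure 130 mm over their backs; the gripper's body (75 mm by 190 mm) begins 47 mm behind the grasp point.
Start: joints at [-1.451, 0.434, 0.025, 1.573, -0.012, 1.134, -0.075], TCP at [0.138, 0.61, 0.227] pointing down, gripper open.
Joint ranges: [-2.62, 2.62], [-0.44, 2.09], [-1.27, 1.32], [0.08, 2.57], [-1.32, 4.46], [0.12, 2], [-2.74, 2.74]. Speed limits (rad/s): [2.22, 2.22, 3.01, 3.01, 3.14, 3.14, 3.14].

INTERFACE

Orientations are given as a rotation vector (axis times angle).
In Python, from cell import arm gives the robot as it stands.
- The arm moves only by the tool send_rows, never from a script. Its argument "increments" is a list of rows, each a list of 3 entries, a list of its own where there are three numbers: the finger opening in cm, from 0 to 9.18, then the shift along the tool's x, y, z in cm, then the turn, a rotation vector about the tool's x, y, z in rad. A call has 1 to 5 rows; each row shifts and turns the commanded pose from where the row before left it, along the tool's axes as they then stand; what a row does not reach is not made up. A row lasts 1/10 s, in which the tool goes at most 50 mm and 8.59 degrees, less where a joint would pass 70% of its speed; a pose out of reach is approached as far as the arm can. A call is refused whole if a number of a shift passes 5 or a number of a turn 0.15, either way. A call with a gripper value outside its range is refused whole. The fingers move at their own pace and stop on an object; "force" is the grip in N (left out, the last holds). Time passes only in rows, so rows that do not move let the fingers close. It gives the time, the measured TCP pose, the force, the opening and the grip force at its end, in the units of the state.
- arm.observe(): the state, without advancing time (a new reading comes with each control period).
- arm.get_image(name): name is "scene" or "top" or "wrist"; returns the picture (400x640x3 uint8, red, green, blue); there is no depth.
- arm.camera_params(name): a dict with "camera_matrix" (3x3 intrinsics, pixels), "k1" (the pictures are not rectified: a ray, as slopes to the right and down, at radius r is drawn at 1 + k1 r^2 times it, then the intrinsics apply), "R" (3x3) and "t" (3): a world point X has camera coordinates R X + t. Camera axes: x right, y down, z forward; pixel columns grow to the right and rows downward; lengths in m; the calibration is good to about 2 mm. A picture is of the moment at which its call begins: read the wrist's pose just before it. camera_params takes no time and is no camera call; for the wrist camera it gives the pose at the moment of the call.
- arm.sign_off(): hands the job in; it is judged then, once.
The state is a dict: "clock": time; "joints": joint angles; "dq": joint speeds; "joint_efforts": joint torques, N m; "position": TCP position; "ee_rot": TCP orientation; "force": force on the tool from outside, world axes, zero at the start; "ft_torque": the same for the moment, N m; "width": opening from 0.0 (shut) to 1.0 (fully open); "gripper_force": force on a finger pad.
Only numpy, scipy, OpenCV 4.12 (cv2) and the standard library are available. Lean on these libraries where they do the work, as an engineer would, in place of code of your own. Each camera call takes 0.05 s, during which the arm holds its last target. There are 200 camera calls.

TASK

Take the red file off the freely spinning turntable and dress the burred top edge of the aluminium panel in the cradle with three long forward strokes, file square across the edge and its yellow toe leading towards the cradle's yellow end, bearing on the edge from the toe half through to the heel half. Lift the file clear of the edge at the end of every stroke, the last one too, and never drag the panel backwards. Then set the file down gently, teeth down, on the middle of the blue mat, let go of it, and leave the other things on the bench where they are.

Things in the scene. Friction and masses are not known exactly. Their poses are not given: they have to be found in the camera images.
- file_grip (a point): The middle of the file's upright black block grip (34 mm along the file, 30 mm across, rising from 14 to 64 mm above the file's underside). This point is 40 mm above the underside, over the middle of the file. Its x axis points along the file to the yellow toe, z up.
- file: The file, loose, 0.35 kg: a flat steel face 180 x 28 x 6 mm, teeth below, under a red holder whose top is 14 mm above the underside. Origin at the middle of the underside; x axis to the yellow toe (x = +90 mm; heel at x = -90 mm), z up. It starts teeth down on the turntable's platter.
- turntable: Low tool turntable, fixed to the bench, with a white platter 224 mm across on it that spins freely about its vertical axis. Origin on the bench under its centre; the platter's top is 37 mm higher. It may stand left or right of the cradle.
- cradle: Blue-based filing cradle, 150 x 120 mm, fixed to the bench, origin on the bench at its centre. Its x axis is the forward stroke direction, square to the panel, pointing from the low dark end block to the yellow end block (42 mm high, at x = +69 mm). The clamp jaws stop 34 mm below the panel's top edge.
- panel: The aluminium panel, 6 mm thick (along the cradle's x), 110 mm wide (along its y), standing upright in the jaws of the cradle; its copper-coloured top edge is the one to file. Origin at the middle of its lower edge, 84 mm below the top. It beds on a spring: it starts to sink at about 3 N pressed down and then sinks 1 mm for each 1.5 N, 8 mm at most.
- panel_edge (a point): The middle of the panel's top edge, on the surface, 118 mm above the bench when not pressed. Axes as the cradle's.
- carriage (a joint): Slide of the sprung carriage that holds the panel, m: 0 at rest, positive when the panel is pushed towards the cradle's yellow end, negative when dragged back towards the dark end; 2.5 N per mm, 12 mm at most either way. The file's friction moves it.
- mat: Rubber mat with a blue top, 220 (its x) x 160 (its y) x 6 mm thick, fixed on the bench; origin at the centre of its underside. On the side of the cradle away from the turntable.
- fan: Bystander, to be left alone: black square cooling fan, 80 x 80 x 25 mm.
- heatsink: Bystander, to be left alone: aluminium finned heatsink, 90 x 70 x 36 mm.
- screwdriver: Bystander, to be left alone: screwdriver lying flat.
- can: Bystander, to be left alone: upright can with a blue label, diameter 60, height 150 mm.
- card: Bystander, to be left alone: green circuit card lying flat, 140 x 90 x 16 mm.
- mug: Bystander, to be left alone: blue mug, diameter 80, height 90 mm.
Mind the look-alikes: they are no part of the job. Leave any orange or purple look-alike of the file alone.

How it is judged:
By the outcome, as a careful person would: the job done as asked, in the order asked, and still so for the second after the job is handed in, with the robot touching nothing.
It also fails if it takes over 64 s, if anything falls off the work surface, if the arm or the gripper's body presses on something with over 40 N, if the wrist force passes 120 N, or if a joint passes its speed limit or range.

## Working session

There is one attempt and no reset: what is moved stays moved. The work goes in short steps, Python scripts to look and compute and a tool call to move; the robot and the scene stay as the last step left them, time stands still between calls to the robot, and variables do not carry over. Pictures are saved under pics/ and viewed, at most 10 in all, crops included, and the job is handed in when it is done.

Besides the shell and the picture viewer there is one more tool, called after "Call:" as name(argument=value, ...) on one line, values as JSON. send_rows: Moves the arm, as the interface text tells. Its arguments: {"type":"object","properties":{"increments":{"type":"array"},"force":{"type":"number"}},"required":["increments"]}

```bash
mkdir -p pics; ls; cat > h.py <<'E'
import numpy as np, cv2
from cell import arm
from scipy.spatial.transform import Rotation as Ro
def snap(n,f):
    im=arm.get_image(n); cv2.imwrite('pics/'+f,im[:,:,::-1]); return im
def ray(n,u,v,z,p=None):
    p=p or arm.camera_params(n); K=np.array(p['camera_matrix']); R=np.array(p['R']);t=np.array(p['t'])
    d=np.array([(u-K[0,2])/K[0,0],(v-K[1,2])/K[1,1]]); s=d.copy()
    for _ in range(30): s=d/(1+p['k1']*(s@s))
    w=R.T@np.r_[s,1]; c=-R.T@t
    return c+w*(z-c[2])/w[2]
def proj(n,X,p=None):
    p=p or arm.camera_params(n); K=np.array(p['camera_matrix']); R=np.array(p['R']);t=np.array(p['t'])
    c=R@np.array(X)+t; s=c[:2]/c[2]; s=s*(1+p['k1']*(s@s)); return K[:2,:2]@s+K[:2,2]
E
python3 - <<'E'
from h import *
np.set_printoptions(precision=4,suppress=True)
s=arm.observe(); print(s)
for n in('scene','top'): snap(n,n+'0.png'); p=arm.camera_params(n); print(n,-np.array(p['R']).T@p['t'],p['k1'])
E
```

```text
pics
{'clock': 0.0, 'joints': array([-1.4506,  0.4352,  0.025 ,  1.5741, -0.0116,  1.134 , -0.0751]), 'dq': array([-0.0004,  0.0003, -0.0016,  0.001 ,  0.0012,  0.0002,  0.0013]), 'joint_efforts': array([ -0.001 , -66.7855,   0.9841, -31.4455,  -0.0607,   0.0431,
         0.0002]), 'position': array([0.138 , 0.6091, 0.2259]), 'ee_rot': array([-0.3493, -3.1221,  0.0025]), 'force': array([ 0.5009, -0.0551, -0.1577]), 'ft_torque': array([ 0.0503, -0.0194, -0.029 ]), 'gripper_force': 0.0, 'width': 1.0005528180759349}
scene [ 1.3128 -0.6163  1.0395] -0.022133245860164828
top [ 0.29   -0.1261  1.3641] -0.027319848577852093
```

View pics/top0.png

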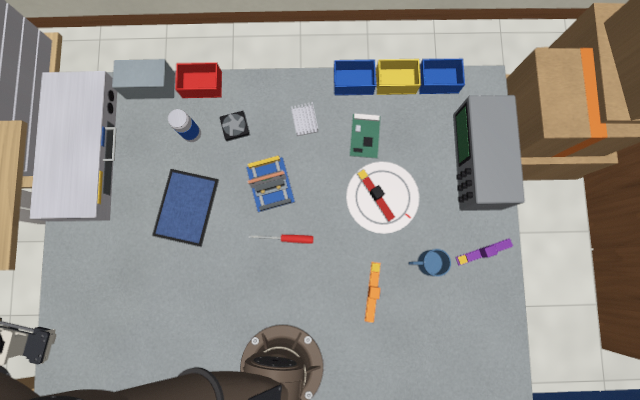

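View pics/scene0.png

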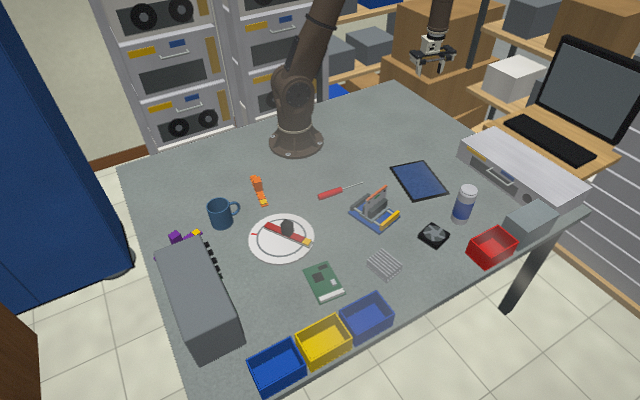

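The top view shows the red file on the platter at (377,193), yellow toe at about (363,174). The look-alikes are orange (373,292), purple (485,250) and the red screwdriver (297,239). The cradle is at (270,183) with its yellow end up at (264,161), and the mat is at (186,207). I choose the red one on the white platter and check it in a close crop.

```bash
python3 - <<'E'
from h import *
np.set_printoptions(precision=4,suppress=True)
im=cv2.imread('pics/top0.png')
c=im[145:240,235:430]; cv2.imwrite('pics/crop1.png',cv2.resize(c,None,fx=4,fy=4,interpolation=cv2.INTER_CUBIC))
hsv=cv2.cvtColor(im,cv2.COLOR_BGR2HSV)
def comp(lo,hi,box,name,z):
    m=np.zeros(im.shape[:2],np.uint8); x0,y0,x1,y1=box
    m[y0:y1,x0:x1]=cv2.inRange(hsv,lo,hi)[y0:y1,x0:x1]
    n,l,s,ce=cv2.connectedComponentsWithStats(m)
    for k in range(1,n):
        if s[k,4]<12: continue
        pts=np.argwhere(l==k)[:,::-1].astype(np.float32)
        r=cv2.minAreaRect(pts); 
        print(name,s[k,4],ce[k],ray('top',*ce[k],z)); 
        if s[k,4]>40: print('  rect', np.array([ray('top',*q,z)[:2] for q in cv2.boxPoints(r)]).tolist(), r)
comp((0,140,80),(8,255,255),(340,155,425,240),'red',.051)
comp((20,120,100),(35,255,255),(340,155,425,240),'toe',.045)
comp((0,0,0),(180,90,60),(360,180,395,210),'grip',.101)
comp((0,0,190),(180,40,255),(340,155,425,240),'platter',.037)
comp((20,120,100),(35,255,255),(240,150,300,175),'yend',.042)
comp((5,60,80),(18,255,255),(240,165,300,200),'edge',.118)
comp((100,90,60),(125,255,255),(240,150,300,215),'base',.02)
comp((100,90,60),(125,255,255),(145,165,225,250),'mat',.006)
E
```

```text
red 83 [368.2651 183.6988] [ 0.5415 -0.2719  0.051 ]
  rect [[0.5533736167986734, -0.2530495672041613], [0.5641578505739921, -0.26967386210186106], [0.5307246898199832, -0.29022632976067364], [0.5200248543900277, -0.2736345990689335]] ((368.1922607421875, 183.5384521484375), (12.75810432434082, 6.37905216217041), 56.3099365234375)
red 164 [384.5366 208.622 ] [ 0.4638 -0.3187  0.051 ]
  rect [[0.4901162841798149, -0.2910865760927609], [0.500983672770671, -0.30854118879089437], [0.43821261088347874, -0.34597489353320676], [0.42750399009180284, -0.3285852287069906]] ((384.4927062988281, 208.5341339111328), (24.14999008178711, 6.66717529296875), 57.09476089477539)
toe 54 [362.2778 174.2407] [ 0.5726 -0.255   0.045 ]
  rect [[0.575801665275431, -0.23959614631831905], [0.588392484864749, -0.25677815150078565], [0.5690021365379949, -0.2702389919947137], [0.5564679401256452, -0.2530721833503395]] ((362.239990234375, 174.3199920654297), (7.600000381469727, 6.800000190734863), 53.13010025024414)
grip 116 [376.3362 192.569 ] [ 0.5051 -0.2891  0.101 ]
  rect [[0.5096769017659621, -0.267059985205
[... 2499 characters left out ...]
17095947), 75.96376037597656)
base 215 [272.9535 197.0884] [0.51   0.0229 0.02  ]
  rect [[0.5174723084910591, 0.05829166177623277], [0.5337264339337813, -0.004280173999017062], [0.5025617661274477, -0.0125196543676898], [0.48641763496542567, 0.04985079736499312]] ((272.98077392578125, 197.0961456298828), (10.173871040344238, 20.786273956298828), 74.74488067626953)
mat 2852 [184.9898 207.2381] [0.4847 0.3011 0.006 ]
  rect [[0.40463229794430355, 0.39320214403640197], [0.6063144550651014, 0.348336658805924], [0.5672005998375473, 0.20915211371468825], [0.3674207064451318, 0.2567180671615328]] ((184.76463317871094, 207.06906127929688), (44.76282501220703, 65.62970733642578), 14.620874404907227)
```

View pics/crop1.png

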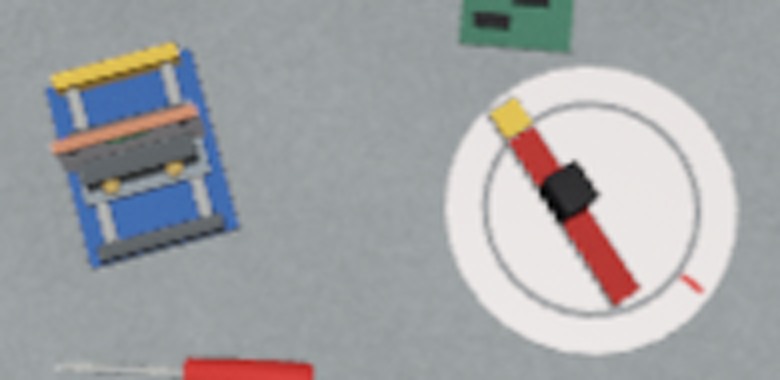

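The crop confirms the file is red with a yellow toe, on the white platter, grip at about crop (568,192). The cradle's copper edge runs from crop (55,148) to (200,112), with the yellow end beyond it. Next I plan the approach.

```bash
cat >> h.py <<'E'
def Rd(yaw): # tool down, tool y axis at world angle yaw (deg)
    a=np.radians(yaw); y=np.array([np.cos(a),np.sin(a),0]); z=np.array([0,0,-1.]); return np.c_[np.cross(y,z),y,z]
def plan(wps,P=None,R=None,grip=9.18,step=.045,dmax=.13):
    s=arm.observe(); P=s['position'].copy() if P is None else np.array(P); R=Ro.from_rotvec(s['ee_rot']).as_matrix() if R is None else R
    rows=[]
    for p,yaw,*st in wps:
        T=Rd(yaw); p=np.array(p); rv=Ro.from_matrix(R.T@T).as_rotvec(); sp=st[0] if st else step
        n=max(1,int(np.ceil(np.linalg.norm(p-P)/sp)),int(np.ceil(np.linalg.norm(rv)/dmax)))
        for k in range(n):
            d=np.round(100*R.T@((p-P)/(n-k)),2); w=np.round(Ro.from_matrix(R.T@T).as_rotvec()/(n-k),3)
            rows.append([grip,(d+0).tolist(),(w+0).tolist()]); P=P+R@d/100; R=R@Ro.from_rotvec(w).as_matrix()
    import json
    for i in range(0,len(rows),5): print(json.dumps(rows[i:i+5]).replace(' ',''))
    print('end',P)
def st():
    s=arm.observe(); R=Ro.from_rotvec(s['ee_rot']).as_matrix(); print(round(s['clock'],2),'pos',s['position'].round(4),'yaw',np.degrees(np.arctan2(R[1,1],R[0,1])).round(2),'tilt',R[:,2].round(4),'F',s['force'].round(2),'T',s['ft_torque'].round(3),'w',round(s['width'],3),'g',round(s['gripper_force'],1),'j',s['joints'].round(2))
E
python3 -c "
from h import *
st(); plan([([.36,.38,.3],31),([.47,0,.3],31),([.497,-.285,.25],31)])"
```

```text
0.1 pos [0.1381 0.6091 0.226 ] yaw 77.23 tilt [-2.0e-04 -1.4e-03 -1.0e+00] F [0.09 0.15 0.27] T [-0.029 -0.004 -0.005] w 1.0 g 0.0 j [-1.45  0.44  0.02  1.57 -0.01  1.13 -0.08]
[[9.18,[-3.34,-2.18,-0.92],[0.0,0.0,0.101]],[9.18,[-3.54,-1.83,-0.92],[0.0,0.0,0.101]],[9.18,[-3.71,-1.47,-0.92],[0.0,0.0,0.101]],[9.18,[-3.84,-1.09,-0.92],[0.0,0.0,0.101]],[9.18,[-3.93,-0.69,-0.92],[0.0,0.0,0.101]]]
[[9.18,[-3.97,-0.29,-0.92],[0.0,0.0,0.101]],[9.18,[-3.99,0.11,-0.92],[0.0,0.0,0.1]],[9.18,[-3.95,0.5,-0.93],[-0.001,0.001,0.101]],[9.18,[-4.25,-1.13,0.0],[0.0,0.0,0.0]],[9.18,[-4.25,-1.13,0.0],[0.0,0.0,0.0]]]
[[9.18,[-4.25,-1.12,0.0],[0.0,0.0,0.0]],[9.18,[-4.25,-1.13,0.0],[0.0,0.0,0.0]],[9.18,[-4.25,-1.12,0.0],[0.0,0.0,0.0]],[9.18,[-4.25,-1.13,0.0],[0.0,0.0,0.0]],[9.18,[-4.25,-1.12,0.0],[0.0,0.0,0.0]]]
[[9.18,[-4.25,-1.13,0.0],[0.0,0.0,0.0]],[9.18,[-4.24,-1.12,0.0],[0.0,0.0,0.0]],[9.18,[-3.69,-1.77,0.71],[0.0,0.0,0.0]],[9.18,[-3.69,-1.77,0.72],[0.0,0.0,0.0]],[9.18,[-3.69,-1.76,0.71],[0.0,0.0,0.0]]]
[[9.18,[-3.69,-1.77,0.72],[0.0,0.0,0.0]],[9.18,[-3.69,-1.76,0.71],[0.0,0.0,0.0]],[9.18,[-3.69,-1.77,0.72],[0.0,0.0,0.0]],[9.18,[-3.68,-1.76,0.71],[0.0,0.0,0.0]]]
end [ 0.49701523 -0.28494172  0.25001754]
```

Call:
send_rows(increments=[[9.18, [-3.34, -2.18, -0.92], [0.0, 0.0, 0.101]], [9.18, [-3.54, -1.83, -0.92], [0.0, 0.0, 0.101]], [9.18, [-3.71, -1.47, -0.92], [0.0, 0.0, 0.101]], [9.18, [-3.84, -1.09, -0.92], [0.0, 0.0, 0.101]], [9.18, [-3.93, -0.69, -0.92], [0.0, 0.0, 0.101]]])

```text
clock: 0.6
position: [0.2777, 0.4647, 0.2728]
ee_rot: [-1.124, -2.933, 0.001]
force: [1.7, -0.2, -0.7]
width: 0.999
gripper_force: 0.0
```

Call:
send_rows(increments=[[9.18, [-3.97, -0.29, -0.92], [0.0, 0.0, 0.101]], [9.18, [-3.99, 0.11, -0.92], [0.0, 0.0, 0.1]], [9.18, [-3.95, 0.5, -0.93], [0.0, 0.0, 0.101]], [9.18, [-4.25, -1.13, 0.0], [0.0, 0.0, 0.0]], [9.18, [-4.25, -1.13, 0.0], [0.0, 0.0, 0.0]]])

```text
clock: 1.1
position: [0.385, 0.2943, 0.3003]
ee_rot: [1.548, 2.734, -0.0]
force: [0.8, -0.1, -0.1]
width: 1.001
gripper_force: 0.0
```

```bash
python3 -c "
from h import *
st()"
```

```text
1.1 pos [0.385  0.2943 0.3003] yaw 30.97 tilt [ 0.e+00 -3.e-04 -1.e+00] F [ 0.77 -0.07 -0.11] T [-0.106  0.     0.013] w 1.001 g 0.0 j [-1.06  0.14  0.34  1.81 -0.05  1.2  -0.16]
```

Call:
send_rows(increments=[[9.18, [-4.25, -1.12, 0.0], [0.0, 0.0, 0.0]], [9.18, [-4.25, -1.13, 0.0], [0.0, 0.0, 0.0]], [9.18, [-4.25, -1.12, 0.0], [0.0, 0.0, 0.0]], [9.18, [-4.25, -1.13, 0.0], [0.0, 0.0, 0.0]], [9.18, [-4.25, -1.12, 0.0], [0.0, 0.0, 0.0]]])

```text
clock: 1.6
position: [0.4456, 0.083, 0.3004]
ee_rot: [-1.547, -2.734, -0.0]
force: [1.4, -0.0, 0.2]
width: 1.003
gripper_force: 0.0
```

Call:
send_rows(increments=[[9.18, [-4.25, -1.13, 0.0], [0.0, 0.0, 0.0]], [9.18, [-4.24, -1.12, 0.0], [0.0, 0.0, 0.0]], [9.18, [-3.69, -1.77, 0.71], [0.0, 0.0, 0.0]], [9.18, [-3.69, -1.77, 0.72], [0.0, 0.0, 0.0]], [9.18, [-3.69, -1.76, 0.71], [0.0, 0.0, 0.0]]])

```text
clock: 2.1
position: [0.4814, -0.1233, 0.2787]
ee_rot: [-1.547, -2.734, -0.0]
force: [1.1, 0.9, 0.1]
width: 1.001
gripper_force: 0.0
```

Call:
send_rows(increments=[[9.18, [-3.69, -1.77, 0.72], [0.0, 0.0, 0.0]], [9.18, [-3.69, -1.76, 0.71], [0.0, 0.0, 0.0]], [9.18, [-3.69, -1.77, 0.72], [0.0, 0.0, 0.0]], [9.18, [-3.68, -1.76, 0.71], [0.0, 0.0, 0.0]], [9.18, [0, 0, 0], [0, 0, 0]]])

```text
clock: 2.6
position: [0.495, -0.2906, 0.2494]
ee_rot: [-1.557, -2.728, 0.006]
force: [-0.7, -0.2, -0.7]
width: 0.999
gripper_force: 0.0
```

```bash
python3 - <<'E'
from h import *
st(); p=arm.camera_params('wrist'); im=snap('wrist','w1.png'); st()
print('cam',(-np.array(p['R']).T@p['t']).round(3)); print('grip top expected',proj('wrist',[.507,-.291,.101],p))
hsv=cv2.cvtColor(im,cv2.COLOR_RGB2HSV)
for nm,lo,hi,z in(('red',(0,140,80),(8,255,255),.051),('yel',(20,120,100),(35,255,255),.051),('blk',(0,0,0),(180,90,50),.101)):
    m=cv2.inRange(hsv,lo,hi); n,l,s,ce=cv2.connectedComponentsWithStats(m)
    for k in range(1,n):
        if s[k,4]>150:
            r=cv2.minAreaRect(np.argwhere(l==k)[:,::-1].astype(np.float32))
            print(nm,s[k].tolist(),ce[k].round(1),[ray('wrist',*q,z,p)[:2].round(4).tolist() for q in cv2.boxPoints(r)])
E
```

```text
2.6 pos [ 0.495  -0.2906  0.2494] yaw 30.57 tilt [-0.0022 -0.0032 -1.    ] F [-0.67 -0.23 -0.71] T [-0.022  0.063 -0.023] w 0.999 g 0.0 j [-0.1   0.39  0.74  1.71 -0.28  1.15  1.26]
2.65 pos [ 0.4957 -0.2876  0.2496] yaw 30.69 tilt [-0.002  -0.0012 -1.    ] F [ 0.63  0.82 -0.97] T [-0.043 -0.013  0.001] w 0.997 g 0.0 j [-0.1   0.39  0.74  1.71 -0.28  1.15  1.26]
cam [ 0.461 -0.232  0.407]
grip top expected [328.58058682 192.46460402]
red [255, 176, 59, 19, 1076] [284.4 185. ] [[0.4269, -0.3285], [0.4877, -0.2927], [0.499, -0.3121], [0.4373, -0.3485]]
red [343, 176, 34, 19, 573] [360.5 184.5] [[0.519, -0.2742], [0.5534, -0.2538], [0.5658, -0.2727], [0.5308, -0.2934]]
yel [549, 0, 17, 25, 237] [556.5  11.1] [[0.6243, -0.0067], [0.6176, 0.0195], [0.6286, 0.0227], [0.6354, -0.0035]]
yel [169, 78, 25, 26, 373] [180.8  90.4] [[0.2923, -0.2927], [0.297, -0.2714], [0.3197, -0.2742], [0.3153, -0.2957]]
yel [379, 175, 20, 20, 375] [388.1 184.4] [[0.5559, -0.2509], [0.5758, -0.2391], [0.5892, -0.2588], [0.569, -0.2708]]
blk [315, 175, 30, 33, 847] [329.3 192.7] [[0.4852, -0.2821], [0.5112, -0.2668], [0.5294, -0.2963], [0.5027, -0.3121]]
blk [428, 195, 19, 20, 161] [437.5 204.8] [[0.6085, -0.2533], [0.6108, -0.2317], [0.6206, -0.233], [0.6184, -0.2548]]
blk [428, 220, 25, 20, 221] [441.2 229.4] [[0.623, -0.2718], [0.6239, -0.256], [0.6481, -0.2589], [0.6474, -0.2749]]
blk [0, 225, 640, 175, 47397] [346.9 315.9] [[0.2495, -0.8093], [0.1947, -0.5206], [0.8394, -0.1395], [1.0626, -0.3254]]
blk [206, 280, 21, 25, 242] [213.3 289.8] [[0.4517, -0.4824], [0.4384, -0.4529], [0.4585, -0.4406], [0.4723, -0.4698]]
blk [411, 280, 22, 25, 227] [424.4 289.7] [[0.6425, -0.3317], [0.6638, -0.3194], [0.6831, -0.3453], [0.6612, -0.3578]]
blk [426, 392, 32, 8, 229] [441.6 395.5] [[0.7591, -0.4586], [0.7963, -0.4385], [0.8043, -0.4483], [0.7666, -0.4686]]
```

View pics/w1.png

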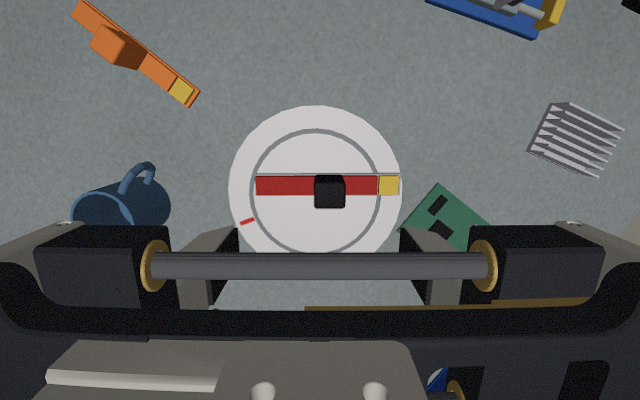

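The wrist view shows the file on the platter between the open fingers: grip at (329,192), toe at (388,184). Both cameras agree on (0.507,-0.292), yaw 30.8°.

```bash
python3 -c "
from h import *
plan([([.507,-.292,.115],30.8),([.507,-.292,.115],30.8)],P=[.497,-.285,.25],R=Rd(31))"
```

```text
[[9.18,[-0.28,0.12,3.38],[0.0,0.0,0.001]],[9.18,[-0.28,0.13,3.37],[0.0,0.0,0.001]],[9.18,[-0.28,0.12,3.38],[0.0,0.0,0.001]],[9.18,[-0.27,0.13,3.37],[0.0,0.0,0.0]],[9.18,[0.0,0.0,0.0],[0.0,0.0,0.0]]]
end [ 0.50699251 -0.29195437  0.115     ]
```

Call:
send_rows(increments=[[9.18, [-0.28, 0.12, 3.38], [0.0, 0.0, 0.001]], [9.18, [-0.28, 0.13, 3.37], [0.0, 0.0, 0.001]], [9.18, [-0.28, 0.12, 3.38], [0.0, 0.0, 0.001]], [9.18, [-0.27, 0.13, 3.37], [0.0, 0.0, 0.0]], [9.18, [0.0, 0.0, 0.0], [0.0, 0.0, 0.0]]])

```text
clock: 3.15
position: [0.5053, -0.2884, 0.1117]
ee_rot: [-1.545, -2.727, -0.0]
force: [0.5, -0.7, -0.4]
width: 0.998
gripper_force: 0.0
```

Call:
send_rows(increments=[[9.18, [0, 0, 0], [0, 0, 0]], [9.18, [0, 0, 0], [0, 0, 0]]])

```text
clock: 3.35
position: [0.508, -0.2916, 0.1173]
ee_rot: [1.549, 2.73, 0.001]
force: [0.4, 0.1, 0.2]
width: 1.0
gripper_force: 0.0
```

```bash
python3 - <<'E'
from h import *
st(); p=arm.camera_params('wrist'); im=snap('wrist','w2.png')
hsv=cv2.cvtColor(im,cv2.COLOR_RGB2HSV)
for nm,lo,hi,z in(('red',(0,140,80),(8,255,255),.051),('yel',(20,120,100),(35,255,255),.051),('blk',(0,0,0),(180,90,50),.101)):
    m=cv2.inRange(hsv,lo,hi); m[226:]=0; n,l,s,ce=cv2.connectedComponentsWithStats(m)
    for k in range(1,n):
        if s[k,4]>300:
            r=cv2.minAreaRect(np.argwhere(l==k)[:,::-1].astype(np.float32))
            print(nm,s[k].tolist(),ce[k].round(1),[ray('wrist',*q,z,p)[:2].round(4).tolist() for q in cv2.boxPoints(r)])
E
```

```text
3.35 pos [ 0.508  -0.2916  0.1173] yaw 30.85 tilt [ 2.2e-03 -7.0e-04 -1.0e+00] F [0.37 0.1  0.2 ] T [-0.    -0.003 -0.016] w 1.0 g 0.0 j [-0.02  0.54  0.65  1.84 -0.41  0.9   1.37]
red [205, 196, 92, 30, 2452] [249.8 210.8] [[0.4368, -0.3495], [0.4265, -0.3277], [0.4877, -0.2913], [0.4995, -0.312]]
red [341, 197, 54, 29, 1409] [368.9 210.7] [[0.5181, -0.2741], [0.5536, -0.253], [0.5667, -0.272], [0.5303, -0.2937]]
yel [80, 47, 36, 40, 799] [97.9 66.4] [[0.302, -0.2891], [0.3079, -0.2693], [0.33, -0.2725], [0.3246, -0.2925]]
yel [396, 197, 32, 29, 861] [411.5 210.9] [[0.555, -0.2522], [0.576, -0.2397], [0.5897, -0.2585], [0.5681, -0.2712]]
blk [293, 195, 53, 31, 917] [318.  214.1] [[0.4826, -0.2787], [0.5095, -0.2627], [0.5197, -0.2789], [0.4921, -0.2953]]
```

View pics/w2.png

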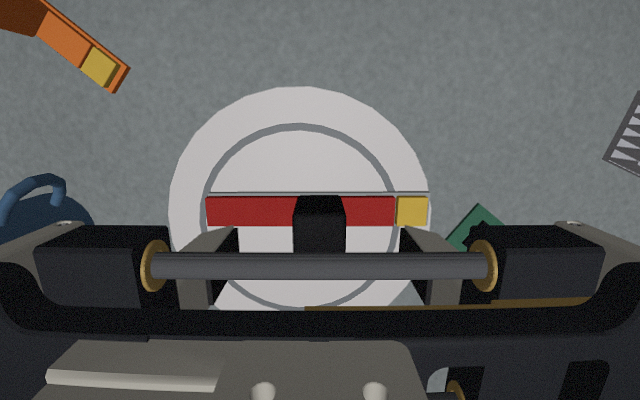

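The wrist view shows the grip at (319,214), centred between the fingers (about 207 to 430). I descend and close.

Call:
send_rows(increments=[[9.18, [0, 0, 1.4], [0, 0, 0]], [9.18, [0, 0, 1.4], [0, 0, 0]], [9.18, [0, 0, 1.4], [0, 0, 0]], [9.18, [0, 0, 1.0], [0, 0, 0]], [9.18, [0, 0, 0.4], [0, 0, 0]]])

```text
clock: 3.9
position: [0.5062, -0.2911, 0.0577]
ee_rot: [-1.55, -2.73, 0.0]
force: [-0.2, 0.5, -0.2]
width: 0.999
gripper_force: 0.0
```

Call:
send_rows(increments=[[7.0, [0, 0, 0], [0, 0, 0]], [5.0, [0, 0, 0], [0, 0, 0]], [4.2, [0, 0, 0], [0, 0, 0]], [3.8, [0, 0, 0], [0, 0, 0]], [3.5, [0, 0, 0], [0, 0, 0]]], force=20)

```text
clock: 4.4
position: [0.5073, -0.2916, 0.0598]
ee_rot: [1.551, 2.731, 0.0]
force: [-0.1, -0.4, -0.2]
width: 0.616
gripper_force: 0.0
```

Call:
send_rows(increments=[[3.0, [0, 0, 0], [0, 0, 0]], [2, [0, 0, 0], [0, 0, 0]], [0, [0, 0, 0], [0, 0, 0]], [0, [0, 0, 0], [0, 0, 0]], [0, [0, 0, 0], [0, 0, 0]]], force=55)

```text
clock: 4.9
position: [0.5072, -0.2914, 0.0595]
ee_rot: [1.551, 2.732, 0.0]
force: [1.1, 0.6, 0.2]
width: 0.365
gripper_force: 55.0
```

```bash
python3 -c "
from h import *
st()"
```

```text
4.9 pos [ 0.5072 -0.2914  0.0595] yaw 30.83 tilt [ 2.e-04  1.e-04 -1.e+00] F [1.07 0.56 0.22] T [ 0.032 -0.057  0.058] w 0.365 g 55.0 j [ 0.03  0.62  0.6   1.88 -0.48  0.79  1.42]
```

```bash
python3 -c "
from h import *
plan([([.507,-.292,.075],30.8,.005),([.507,-.292,.2],30.8,.035),([.4815,.0148,.2],14.7,.04),([.4815,.0148,.2],14.7),([.4815,.0148,.2],14.7),([.4815,.0148,.2],14.7)],P=[.507,-.292,.059],R=Rd(30.8),grip=0)"
```

```text
[[0,[0.0,0.0,-0.4],[0.0,0.0,0.0]],[0,[0.0,0.0,-0.4],[0.0,0.0,0.0]],[0,[0.0,0.0,-0.4],[0.0,0.0,0.0]],[0,[0.0,0.0,-0.4],[0.0,0.0,0.0]],[0,[0.0,0.0,-3.12],[0.0,0.0,0.0]]]
[[0,[0.0,0.0,-3.13],[0.0,0.0,0.0]],[0,[0.0,0.0,-3.12],[0.0,0.0,0.0]],[0,[0.0,0.0,-3.13],[0.0,0.0,0.0]],[0,[3.46,1.69,0.0],[0.0,0.0,0.035]],[0,[3.51,1.57,0.0],[0.0,0.0,0.035]]]
[[0,[3.57,1.44,0.0],[0.0,0.0,0.035]],[0,[3.62,1.32,0.0],[0.0,0.0,0.035]],[0,[3.66,1.19,0.0],[0.0,0.0,0.035]],[0,[3.7,1.06,0.0],[0.0,0.0,0.035]],[0,[3.73,0.93,0.0],[0.0,0.0,0.035]]]
[[0,[3.76,0.81,0.0],[0.0,0.0,0.036]],[0,[0.0,0.0,0.0],[0.0,0.0,0.0]],[0,[0.0,0.0,0.0],[0.0,0.0,0.0]],[0,[0.0,0.0,0.0],[0.0,0.0,0.0]]]
end [0.48153121 0.01480779 0.2       ]
```

Call:
send_rows(increments=[[0, [0.0, 0.0, -0.4], [0.0, 0.0, 0.0]], [0, [0.0, 0.0, -0.4], [0.0, 0.0, 0.0]], [0, [0.0, 0.0, -0.4], [0.0, 0.0, 0.0]], [0, [0.0, 0.0, -0.4], [0.0, 0.0, 0.0]], [0, [0.0, 0.0, -3.12], [0.0, 0.0, 0.0]]])

```text
clock: 5.4
position: [0.5052, -0.29, 0.1045]
ee_rot: [-1.548, -2.727, 0.001]
force: [0.5, 0.9, -5.0]
width: 0.367
gripper_force: 55.0
```

Call:
send_rows(increments=[[0, [0.0, 0.0, -3.13], [0.0, 0.0, 0.0]], [0, [0.0, 0.0, -3.12], [0.0, 0.0, 0.0]], [0, [0.0, 0.0, -3.13], [0.0, 0.0, 0.0]], [0, [3.46, 1.69, 0.0], [0.0, 0.0, 0.035]], [0, [3.51, 1.57, 0.0], [0.0, 0.0, 0.035]]])

```text
clock: 5.9
position: [0.5007, -0.2154, 0.2017]
ee_rot: [1.65, 2.67, 0.001]
force: [1.1, 1.4, -5.4]
width: 0.369
gripper_force: 55.0
```

Call:
send_rows(increments=[[0, [3.57, 1.44, 0.0], [0.0, 0.0, 0.035]], [0, [3.62, 1.32, 0.0], [0.0, 0.0, 0.035]], [0, [3.66, 1.19, 0.0], [0.0, 0.0, 0.035]], [0, [3.7, 1.06, 0.0], [0.0, 0.0, 0.035]], [0, [3.73, 0.93, 0.0], [0.0, 0.0, 0.035]]])

```text
clock: 6.4
position: [0.484, -0.0217, 0.2007]
ee_rot: [-1.876, -2.52, -0.001]
force: [1.8, -0.0, -4.2]
width: 0.364
gripper_force: 55.0
```

Call:
send_rows(increments=[[0, [3.76, 0.81, 0.0], [0.0, 0.0, 0.036]], [0, [0.0, 0.0, 0.0], [0.0, 0.0, 0.0]], [0, [0.0, 0.0, 0.0], [0.0, 0.0, 0.0]], [0, [0.0, 0.0, 0.0], [0.0, 0.0, 0.0]]])

```text
clock: 6.8
position: [0.4815, 0.0142, 0.2007]
ee_rot: [1.92, 2.486, 0.0]
force: [-0.0, -0.4, -3.3]
width: 0.37
gripper_force: 55.0
```

```bash
python3 - <<'E'
from h import *
st(); p=arm.camera_params('wrist'); im=snap('wrist','w3.png'); sc=snap('scene','s3.png')
q=proj('scene',[.52,.02,.15]).astype(int); print(q)
x0,y0=max(0,min(440,q[0]-100)),max(0,q[1]-70)
c=np.vstack([cv2.resize(sc[y0:y0+75*2,x0:x0+200],(600,450))[:, :],]); w=cv2.resize(im[:240],(600,225))
v=np.vstack([c[:,:],w])[:600]; cv2.imwrite('pics/v3.png',v[:,:,::-1]); print(x0,y0)
E
```

```text
6.8 pos [0.4815 0.0142 0.2007] yaw 14.66 tilt [ 4.e-04 -2.e-04 -1.e+00] F [-0.02 -0.45 -3.27] T [-0.167  0.104  0.02 ] w 0.37 g 55.0 j [-0.77  0.27  0.79  1.99 -0.23  0.97  0.39]
[368 181]
268 111
```

View pics/v3.png

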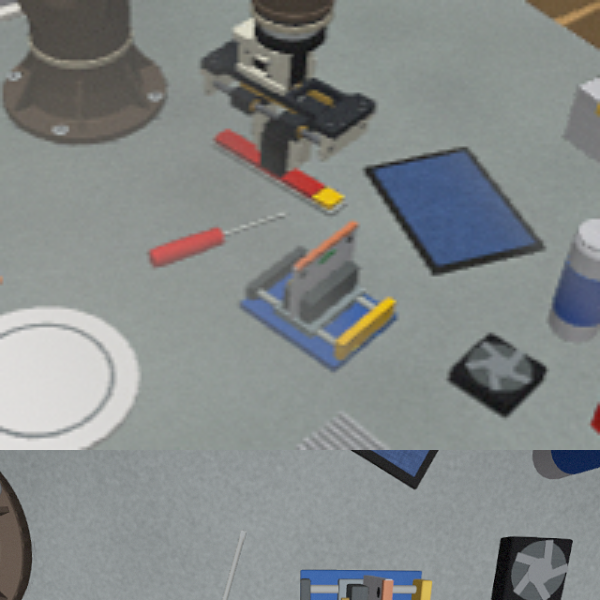

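The scene crop shows the file held level behind the cradle, yellow toe at (330,200) pointing to the cradle's yellow end. The wrist view shows the cradle square to the tool. I come down to the start and make a gentle first contact while creeping forward.

Call:
send_rows(increments=[[0, [0, -0.3, 1.5], [0, 0, 0]], [0, [0, -0.2, 1.5], [0, 0, 0]], [0, [0, 0, 1.2], [0, 0, 0]], [0, [0, 0, 0.8], [0, 0, 0]], [0, [0, 0, 0], [0, 0, 0]]])

```text
clock: 7.4
position: [0.4762, 0.0135, 0.1496]
ee_rot: [-1.919, -2.486, 0.002]
force: [-0.2, 0.2, -4.3]
width: 0.368
gripper_force: 55.0
```

Call:
send_rows(increments=[[0, [0, 0, 0], [0, 0, 0]], [0, [0, 0, 0], [0, 0, 0]], [0, [0, 0.2, 0.4], [0, 0, 0]], [0, [0, 0.2, 0.3], [0, 0, 0]], [0, [0, 0.2, 0.2], [0, 0, 0]]])

```text
clock: 7.9
position: [0.4826, 0.0157, 0.1412]
ee_rot: [-1.918, -2.488, -0.0]
force: [0.4, -0.4, -4.3]
width: 0.367
gripper_force: 55.0
```

Call:
send_rows(increments=[[0, [0, 0.1, 0.1], [0, 0, 0]], [0, [0, 0.1, 0.1], [0, 0, 0]]])

```text
clock: 8.1
position: [0.4844, 0.0161, 0.1394]
ee_rot: [-1.918, -2.487, 0.0]
force: [-2.9, 0.1, -0.2]
width: 0.367
gripper_force: 55.0
```

Call:
send_rows(increments=[[0, [0, 0.3, 0.1], [0, 0, 0]], [0, [0, 0.6, 0.1], [0, 0, 0]], [0, [0, 0.9, 0.05], [0, 0, 0]], [0, [0, 1.0, 0], [0, 0, 0]], [0, [0, 1.0, 0], [0, 0, 0]]])

```text
clock: 8.6
position: [0.5221, 0.0258, 0.137]
ee_rot: [1.919, 2.488, 0.0]
force: [-3.9, -1.7, 3.0]
width: 0.367
gripper_force: 55.0
```

Call:
send_rows(increments=[[0, [0, 1.0, 0], [0, 0, 0]], [0, [0, 1.0, 0], [0, 0, 0]], [0, [0, 1.0, 0], [0, 0, 0]], [0, [0, 1.0, 0], [0, 0, 0]], [0, [0, 1.0, 0], [0, 0, 0]]])

```text
clock: 9.1
position: [0.5702, 0.0386, 0.1369]
ee_rot: [-1.918, -2.488, 0.0]
force: [-5.1, -1.1, 4.2]
width: 0.37
gripper_force: 55.0
```

Call:
send_rows(increments=[[0, [0, 1.0, 0], [0, 0, 0]], [0, [0, 1.0, 0], [0, 0, 0]], [0, [0, 1.0, 0], [0, 0, 0]], [0, [0, 1.0, 0], [0, 0, 0]], [0, [0, 1.0, 0], [0, 0, 0]]])

```text
clock: 9.6
position: [0.6185, 0.0513, 0.1369]
ee_rot: [-1.918, -2.488, 0.0]
force: [-4.8, -1.6, 4.1]
width: 0.366
gripper_force: 55.0
```

Call:
send_rows(increments=[[0, [0, 0.7, 0], [0, 0, 0]], [0, [0, 0.5, -0.5], [0, 0, 0]], [0, [0, 0.3, -1.2], [0, 0, 0]], [0, [0, 0.1, -1.5], [0, 0, 0]], [0, [0, 0, -1.2], [0, 0, 0]]])

```text
clock: 10.1
position: [0.6341, 0.0552, 0.1828]
ee_rot: [1.918, 2.487, 0.002]
force: [0.4, -0.1, -4.4]
width: 0.366
gripper_force: 55.0
```

Call:
send_rows(increments=[[0, [0, -2.0, 0], [0, 0, 0]], [0, [0, -3.4, 0], [0, 0, 0]], [0, [0, -3.6, 0], [0, 0, 0]], [0, [0, -3.6, 0], [0, 0, 0]], [0, [0, -2.4, 0], [0, 0, 0]]])

```text
clock: 10.6
position: [0.486, 0.0162, 0.1816]
ee_rot: [-1.919, -2.486, -0.002]
force: [-0.8, 0.8, -4.3]
width: 0.37
gripper_force: 55.0
```

Call:
send_rows(increments=[[0, [0, -1.2, 0.3], [0, 0, 0]], [0, [0, 0, 1.2], [0, 0, 0]], [0, [0, 0, 1.0], [0, 0, 0]], [0, [0, 0, 0.55], [0, 0, 0]], [0, [0, 0, 0], [0, 0, 0]]])

```text
clock: 11.1
position: [0.4769, 0.014, 0.1493]
ee_rot: [-1.918, -2.487, 0.003]
force: [-0.1, -0.7, -4.8]
width: 0.366
gripper_force: 55.0
```

Call:
send_rows(increments=[[0, [0, 0, 0], [0, 0, 0]], [0, [0, 0, 0], [0, 0, 0]], [0, [0, 0.2, 0.4], [0, 0, 0]], [0, [0, 0.2, 0.3], [0, 0, 0]], [0, [0, 0.2, 0.2], [0, 0, 0]]])

```text
clock: 11.6
position: [0.4826, 0.0157, 0.1411]
ee_rot: [-1.918, -2.488, 0.0]
force: [0.3, -0.2, -4.2]
width: 0.367
gripper_force: 55.0
```

Call:
send_rows(increments=[[0, [0, 0.1, 0.1], [0, 0, 0]], [0, [0, 0.1, 0.1], [0, 0, 0]]])

```text
clock: 11.8
position: [0.4844, 0.016, 0.1394]
ee_rot: [-1.918, -2.487, 0.0]
force: [-2.4, 0.3, 1.6]
width: 0.366
gripper_force: 55.0
```

Repeatable, so I run stroke 2.

Call:
send_rows(increments=[[0, [0, 0.3, 0.1], [0, 0, 0]], [0, [0, 0.6, 0.1], [0, 0, 0]], [0, [0, 0.9, 0.05], [0, 0, 0]], [0, [0, 1.0, 0], [0, 0, 0]], [0, [0, 1.0, 0], [0, 0, 0]]])

```text
clock: 12.3
position: [0.5221, 0.0258, 0.137]
ee_rot: [1.919, 2.488, 0.0]
force: [-4.2, -1.4, 3.0]
width: 0.367
gripper_force: 55.0
```

Call:
send_rows(increments=[[0, [0, 1.0, 0], [0, 0, 0]], [0, [0, 1.0, 0], [0, 0, 0]], [0, [0, 1.0, 0], [0, 0, 0]], [0, [0, 1.0, 0], [0, 0, 0]], [0, [0, 1.0, 0], [0, 0, 0]]])

```text
clock: 12.8
position: [0.5702, 0.0386, 0.1368]
ee_rot: [-1.918, -2.488, 0.0]
force: [-4.7, -1.9, 3.6]
width: 0.367
gripper_force: 55.0
```

Call:
send_rows(increments=[[0, [0, 1.0, 0], [0, 0, 0]], [0, [0, 1.0, 0], [0, 0, 0]], [0, [0, 1.0, 0], [0, 0, 0]], [0, [0, 1.0, 0], [0, 0, 0]], [0, [0, 1.0, 0], [0, 0, 0]]])

```text
clock: 13.3
position: [0.6185, 0.0513, 0.1369]
ee_rot: [-1.918, -2.488, 0.0]
force: [-4.4, -1.5, 3.5]
width: 0.366
gripper_force: 55.0
```

Call:
send_rows(increments=[[0, [0, 0.7, 0], [0, 0, 0]], [0, [0, 0.5, -0.5], [0, 0, 0]], [0, [0, 0.3, -1.2], [0, 0, 0]], [0, [0, 0.1, -1.5], [0, 0, 0]], [0, [0, 0, -1.2], [0, 0, 0]]])

```text
clock: 13.8
position: [0.6341, 0.0552, 0.1828]
ee_rot: [1.918, 2.487, 0.002]
force: [0.3, 0.2, -4.3]
width: 0.369
gripper_force: 55.0
```

Call:
send_rows(increments=[[0, [0, -2.0, 0], [0, 0, 0]], [0, [0, -3.4, 0], [0, 0, 0]], [0, [0, -3.6, 0], [0, 0, 0]], [0, [0, -3.6, 0], [0, 0, 0]], [0, [0, -2.4, 0], [0, 0, 0]]])

```text
clock: 14.3
position: [0.4859, 0.0162, 0.1816]
ee_rot: [-1.919, -2.486, -0.002]
force: [0.8, 0.6, -3.6]
width: 0.366
gripper_force: 55.0
```

Call:
send_rows(increments=[[0, [0, -1.2, 0.3], [0, 0, 0]], [0, [0, 0, 1.2], [0, 0, 0]], [0, [0, 0, 1.0], [0, 0, 0]], [0, [0, 0, 0.55], [0, 0, 0]], [0, [0, 0, 0], [0, 0, 0]]])

```text
clock: 14.8
position: [0.4768, 0.014, 0.1493]
ee_rot: [-1.918, -2.488, 0.003]
force: [0.2, -0.1, -3.6]
width: 0.369
gripper_force: 55.0
```

Call:
send_rows(increments=[[0, [0, 0, 0], [0, 0, 0]], [0, [0, 0, 0], [0, 0, 0]], [0, [0, 0.2, 0.4], [0, 0, 0]], [0, [0, 0.2, 0.3], [0, 0, 0]], [0, [0, 0.2, 0.2], [0, 0, 0]]])

```text
clock: 15.3
position: [0.4826, 0.0156, 0.1411]
ee_rot: [-1.918, -2.488, 0.0]
force: [0.2, 0.8, -3.6]
width: 0.367
gripper_force: 55.0
```

Call:
send_rows(increments=[[0, [0, 0.1, 0.1], [0, 0, 0]], [0, [0, 0.1, 0.1], [0, 0, 0]]])

```text
clock: 15.5
position: [0.4844, 0.0161, 0.1394]
ee_rot: [-1.918, -2.488, 0.0]
force: [-3.3, -0.1, 0.8]
width: 0.369
gripper_force: 55.0
```

Stroke 3, ending with a lift. The route to the mat gets planned from the lifted pose.

Call:
send_rows(increments=[[0, [0, 0.3, 0.1], [0, 0, 0]], [0, [0, 0.6, 0.1], [0, 0, 0]], [0, [0, 0.9, 0.05], [0, 0, 0]], [0, [0, 1.0, 0], [0, 0, 0]], [0, [0, 1.0, 0], [0, 0, 0]]])

```text
clock: 16.0
position: [0.5221, 0.0259, 0.137]
ee_rot: [1.919, 2.488, 0.0]
force: [-3.6, -1.6, 4.0]
width: 0.366
gripper_force: 55.0
```

Call:
send_rows(increments=[[0, [0, 1.0, 0], [0, 0, 0]], [0, [0, 1.0, 0], [0, 0, 0]], [0, [0, 1.0, 0], [0, 0, 0]], [0, [0, 1.0, 0], [0, 0, 0]], [0, [0, 1.0, 0], [0, 0, 0]]])

```text
clock: 16.5
position: [0.5702, 0.0386, 0.1368]
ee_rot: [-1.918, -2.488, 0.0]
force: [-4.6, -1.0, 3.9]
width: 0.368
gripper_force: 55.0
```

Call:
send_rows(increments=[[0, [0, 1.0, 0], [0, 0, 0]], [0, [0, 1.0, 0], [0, 0, 0]], [0, [0, 1.0, 0], [0, 0, 0]], [0, [0, 1.0, 0], [0, 0, 0]], [0, [0, 1.0, 0], [0, 0, 0]]])

```text
clock: 17.0
position: [0.6185, 0.0513, 0.1369]
ee_rot: [-1.918, -2.488, 0.0]
force: [-4.8, -1.5, 4.9]
width: 0.368
gripper_force: 55.0
```

Call:
send_rows(increments=[[0, [0, 0.7, 0], [0, 0, 0]], [0, [0, 0.5, -0.5], [0, 0, 0]], [0, [0, 0.3, -1.2], [0, 0, 0]], [0, [0, 0.1, -1.5], [0, 0, 0]], [0, [0, 0, -1.2], [0, 0, 0]]])

```text
clock: 17.5
position: [0.6341, 0.0552, 0.1828]
ee_rot: [1.918, 2.487, 0.002]
force: [-0.1, -0.0, -3.0]
width: 0.37
gripper_force: 55.0
```

Call:
send_rows(increments=[[0, [0, 0, -1.5], [0, 0, 0]], [0, [0, 0, -1.5], [0, 0, 0]], [0, [0, 0, 0], [0, 0, 0]], [0, [0, 0, 0], [0, 0, 0]]])

```text
clock: 17.9
position: [0.6334, 0.0553, 0.2113]
ee_rot: [1.918, 2.488, 0.001]
force: [0.1, 0.8, -4.8]
width: 0.368
gripper_force: 55.0
```

```bash
python3 - <<'E'
from h import *
st()
im=arm.get_image('top'); cv2.imwrite('pics/t5.png',im[:,:,::-1])
hsv=cv2.cvtColor(im,cv2.COLOR_RGB2HSV); m=cv2.inRange(hsv,(100,90,60),(125,255,255)); m[:165]=0;m[250:]=0;m[:,:145]=0;m[:,225:]=0
print('mat px',m.sum()//255)
plan([([.4865,.302,.21],-13.,.04),([.4865,.302,.05],-13.,.035),([.4865,.302,.05],-13.),([.4865,.302,.05],-13.)],grip=0)
E
```

```text
17.9 pos [0.6334 0.0553 0.2113] yaw 14.73 tilt [ 7.e-04  5.e-04 -1.e+00] F [ 0.13  0.8  -4.77] T [-0.082  0.036  0.037] w 0.368 g 55.0 j [-0.63  0.53  0.71  1.61 -0.37  1.14  0.43]
mat px 19
[[0,[3.45,-0.99,0.01],[0.0,0.0,0.06]],[0,[3.38,-1.19,0.01],[0.0,0.0,0.061]],[0,[3.3,-1.4,0.01],[0.0,0.0,0.06]],[0,[3.21,-1.59,0.01],[0.0,0.0,0.061]],[0,[3.11,-1.78,0.01],[0.0,0.0,0.06]]]
[[0,[3.0,-1.97,0.01],[0.0,0.0,0.061]],[0,[2.88,-2.15,0.01],[0.0,0.0,0.06]],[0,[2.74,-2.31,0.01],[-0.001,0.0,0.061]],[0,[0.0,0.0,3.2],[0.0,0.0,0.0]],[0,[0.0,0.0,3.2],[0.0,0.0,0.0]]]
[[0,[0.0,0.0,3.2],[0.0,0.0,0.0]],[0,[0.0,-0.01,3.2],[0.0,0.0,0.0]],[0,[-0.01,0.0,3.2],[0.0,0.0,0.0]],[0,[0.0,0.0,0.0],[0.0,0.0,0.0]],[0,[0.0,0.0,0.0],[0.0,0.0,0.0]]]
end [0.48649801 0.30195941 0.04998565]
```

Call:
send_rows(increments=[[0, [3.45, -0.99, 0], [0, 0, 0.06]], [0, [3.38, -1.19, 0], [0, 0, 0.061]], [0, [3.3, -1.4, 0], [0, 0, 0.06]], [0, [3.21, -1.59, 0], [0, 0, 0.061]], [0, [3.11, -1.78, 0], [0, 0, 0.06]]])

```text
clock: 18.45
position: [0.5404, 0.2103, 0.2101]
ee_rot: [-2.273, -2.167, 0.002]
force: [0.2, 0.5, -4.9]
width: 0.366
gripper_force: 55.0
```

Call:
send_rows(increments=[[0, [3.0, -1.97, 0], [0, 0, 0.061]], [0, [2.88, -2.15, 0], [0, 0, 0.06]], [0, [2.74, -2.31, 0], [0, 0, 0.061]], [0, [0, 0, 3.2], [0, 0, 0]], [0, [0, 0, 3.2], [0, 0, 0]]])

```text
clock: 18.95
position: [0.4859, 0.3041, 0.1459]
ee_rot: [-2.455, -1.96, -0.001]
force: [0.5, -0.5, -5.6]
width: 0.369
gripper_force: 55.0
```

Call:
send_rows(increments=[[0, [0, 0, 3.2], [0, 0, 0]], [0, [0, 0, 3.2], [0, 0, 0]], [0, [0, 0, 3.2], [0, 0, 0]], [0, [0, 0, 0], [0, 0, 0]], [0, [0, 0, 0], [0, 0, 0]]])

```text
clock: 19.45
position: [0.4868, 0.3014, 0.0509]
ee_rot: [2.459, 1.955, -0.003]
force: [-0.4, 0.5, -4.0]
width: 0.367
gripper_force: 55.0
```

```bash
python3 - <<'E'
from h import *
st(); p=arm.camera_params('wrist'); im=snap('wrist','w6.png'); sc=snap('scene','s6.png')
q=proj('scene',[.4865,.302,.03]).astype(int); x0,y0=min(440,q[0]-100),q[1]-75
v=np.vstack([cv2.resize(sc[y0:y0+125,x0:x0+200],(600,375)),cv2.resize(im[:240],(600,225))]); cv2.imwrite('pics/v6.png',v[:,:,::-1])
E
```

```text
19.45 pos [0.4868 0.3014 0.0509] yaw -13.03 tilt [-0.001  -0.0013 -1.    ] F [-0.4   0.53 -3.95] T [-0.062 -0.023 -0.049] w 0.367 g 55.0 j [-1.13  0.65  0.71  1.92 -0.58  0.79 -0.32]
```

View pics/v6.png

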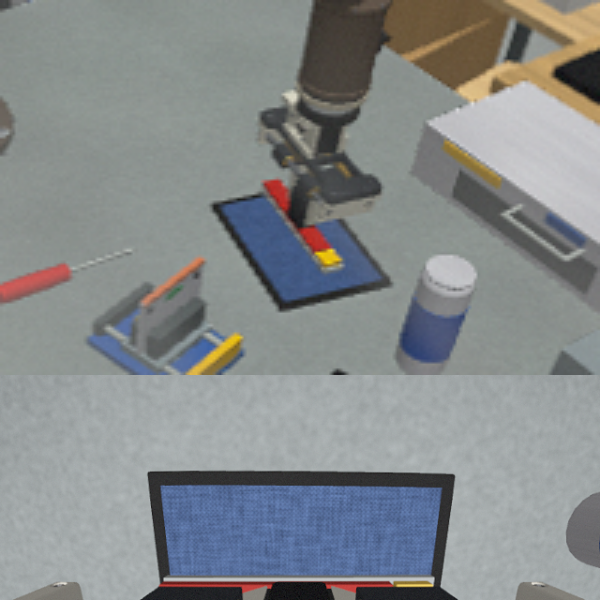

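The view shows the file square over the mat and centred on its length (wrist view: file 160 to 435, mat 150 to 453). I lower it gently.

Call:
send_rows(increments=[[0, [0, 0, 0.6], [0, 0, 0]], [0, [0, 0, 0.6], [0, 0, 0]], [0, [0, 0, 0.4], [0, 0, 0]], [0, [0, 0, 0.2], [0, 0, 0]], [0, [0, 0, 0.1], [0, 0, 0]]])

```text
clock: 20.05
position: [0.4868, 0.3018, 0.0317]
ee_rot: [-2.459, -1.955, 0.0]
force: [0.1, -0.4, -4.3]
width: 0.368
gripper_force: 55.0
```

Call:
send_rows(increments=[[0, [0, 0, 0.05], [0, 0, 0]], [0, [0, 0, 0.05], [0, 0, 0]], [0, [0, 0, 0.05], [0, 0, 0]], [0, [0, 0, 0.05], [0, 0, 0]]])

```text
clock: 20.45
position: [0.487, 0.3019, 0.03]
ee_rot: [2.459, 1.955, 0.0]
force: [0.2, -0.1, -4.7]
width: 0.367
gripper_force: 55.0
```

Call:
send_rows(increments=[[0, [0, 0, 0.05], [0, 0, 0]], [0, [0, 0, 0.04], [0, 0, 0]], [0, [0, 0, 0.03], [0, 0, 0]], [0, [0, 0, 0], [0, 0, 0]]])

```text
clock: 20.85
position: [0.4869, 0.3019, 0.0287]
ee_rot: [-2.459, -1.955, 0.0]
force: [-0.1, 0.1, -5.1]
width: 0.366
gripper_force: 55.0
```

Call:
send_rows(increments=[[0, [0, 0, 0.03], [0, 0, 0]], [0, [0, 0, 0.03], [0, 0, 0]], [0, [0, 0, 0], [0, 0, 0]]])

```text
clock: 21.15
position: [0.487, 0.3019, 0.0285]
ee_rot: [-2.459, -1.955, -0.0]
force: [-3.1, -0.7, 3.4]
width: 0.366
gripper_force: 55.0
```

Contact at the expected height. I relax slightly, open and retreat straight up.

Call:
send_rows(increments=[[0, [0, 0, -0.03], [0, 0, 0]], [3.6, [0, 0, 0], [0, 0, 0]], [4.5, [0, 0, 0], [0, 0, 0]], [6.5, [0, 0, 0], [0, 0, 0]], [9, [0, 0, 0], [0, 0, 0]]], force=10)

```text
clock: 21.65
position: [0.4871, 0.3019, 0.0285]
ee_rot: [2.459, 1.955, 0.0]
force: [-0.0, 0.3, 0.8]
width: 0.604
gripper_force: 0.0
```

Call:
send_rows(increments=[[9, [0, 0, 0], [0, 0, 0]], [9, [0, 0, 0], [0, 0, 0]], [9, [0, 0, 0], [0, 0, 0]], [9, [0, 0, -0.5], [0, 0, 0]], [9, [0, 0, -1.5], [0, 0, 0]]])

```text
clock: 22.15
position: [0.4861, 0.3014, 0.0482]
ee_rot: [-2.459, -1.955, 0.003]
force: [-0.0, 0.6, -0.9]
width: 0.973
gripper_force: 0.0
```

Call:
send_rows(increments=[[9, [0, 0, -3], [0, 0, 0]], [9, [0, 0, -4], [0, 0, 0]], [9, [0, 0, -4], [0, 0, 0]], [9, [0, 0, -4], [0, 0, 0]], [9, [0, 0, -2], [0, 0, 0]]])

```text
clock: 22.65
position: [0.4883, 0.3018, 0.2231]
ee_rot: [2.46, 1.954, 0.007]
force: [0.2, -0.4, -1.6]
width: 0.981
gripper_force: 0.0
```

Call:
send_rows(increments=[[9, [0, 0, 0], [0, 0, 0]], [9, [0, 0, 0], [0, 0, 0]], [9, [0, 0, 0], [0, 0, 0]]])

```text
clock: 22.95
position: [0.4862, 0.3016, 0.2178]
ee_rot: [-2.459, -1.955, 0.002]
force: [-0.3, -1.2, -0.7]
width: 0.981
gripper_force: 0.0
```

```bash
python3 - <<'E'
from h import *
st(); im=snap('wrist','w7.png'); sc=snap('scene','s7.png')
v=np.vstack([cv2.resize(sc[110:310,180:520],(560,330)),cv2.resize(im[:270],(560,236))]); cv2.imwrite('pics/v7.png',v[:,:,::-1])
E
```

```text
22.95 pos [0.4862 0.3016 0.2178] yaw -13.01 tilt [-1.2e-03 -6.0e-04 -1.0e+00] F [-0.28 -1.16 -0.69] T [-0.098  0.094  0.049] w 0.981 g 0.0 j [-1.26  0.45  0.88  1.76 -0.38  1.11 -0.48]
```

View pics/v7.png

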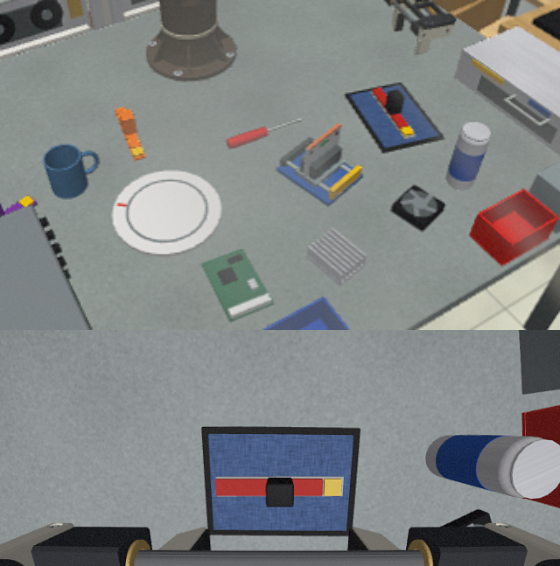

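The picture shows the file lying teeth down in the middle of the mat (wrist 280,487), the gripper clear above it and the bystanders where they were. I hand in.

```bash
python3 -c "
from cell import arm
print(arm.sign_off())"
```

```text
the job is handed in; nothing more can be done
None
```

I dressed the panel edge with three forward strokes, lifting clear after each one, then set the file teeth down in the middle of the blue mat, let go and handed the job in at about 23 s; sign-off returned no verdict.

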